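Lock a clinostat and hold its rotor heavy side down

ROBOT

A 6-joint arm with a two-finger parallel gripper is mounted at the origin on the work surface. World frame = base frame: x ahead of the robot, y to its left, z up, the work surface at z = 0. Lengths are in mm, angles in degrees, forces in N, time in s.
With the tool pointing down it reaches from about 300 to 850 mm from the base axis. Payload 4.2 kg.
Tool frame: the origin (TCP) lies midway between the tips of the shut fingers; the grasp point (between the pads) lies 19 mm behind it (env.grip_point_offset is the distance from the TCP to the grasp point, in mm); z points along the fingers, x is the direction in which the jaws open and shut, and the axes are right-handed (so a half turn about z gives the same grasp; the last joint's range is limited). The gripper opens to 91 mm and grips with 3 to 60 N. Pads are 32 mm wide; open, the fingers measure 118 mm over their backs; the gripper's body (76 mm by 178 mm) begins 60 mm behind the grasp point.
Start: joints at [75.344, 18.312, 89.639, -0, 72.044, -1.146], TCP at [134.333, 559.104, 213.976] pointing down, gripper open.
Joint ranges: [-177.97, 177.97], [-48.28, 115.42], [12.27, 149.76], [-77.06, 257.06], [2.81, 150.46], [-146.56, 146.56]. Speed limits (degrees/s): [147.25, 147.25, 180, 180, 180, 180].

INTERFACE

Orientations are given as [roll, pitch, yaw] about the fixed x, y, z axes, in that order (R = Rz(yaw) Ry(pitch) Rx(roll)).
In Python, from workcell import env gives the robot as it stands.
- The arm moves only by the shell command python3 -m pendant 'ROWS' [FORCE]. ROWS is JSON, a list of rows, each an object with "xyz": the shift along the tool's x, y, z in m, a list of three; "roll": the turn about the tool's z in degrees; "jaw": the closure, from 0 (fully open) to 1 (shut). A call has exactly 8 rows; each row is the pose to reach, as a shift and turn from the pose commanded when the call began, along the tool's axes at that moment; what a row does not reach only later rows make up. A row lasts 1/8 s, in which the tool goes at most 62.5 mm and 10.7 degrees, less where a joint would pass 70% of its speed; a pose out of reach is approached as far as the arm can. A call with a gripper value outside its range is refused whole. The fingers move at their own pace and stop on an object; FORCE is the grip in N (left out, the last holds). Time passes only in rows, so rows that repeat a pose let the fingers close, or fill a call up. It gives the time, the measured TCP pose, the force and the opening at its end, in the units of the state.
- env.state(): the state, without advancing time (a new reading comes with each control period).
- env.grab_frame(name): name is "scene" or "top" or "wrist"; returns (picture, depth): 384x512x3 uint8, blue, green, red; 384x512 float32, mm along the optical axis (not along the pixel's ray), 0 where there is no reading.
- env.camera_params(name): a dict with "camera_matrix" (3x3 intrinsics, pixels), "cam_to_world" (4x4, takes a point from camera to world coordinates); the wrist camera has in their place "hand_eye" (4x4, takes a point from camera to tool coordinates, whose origin is the TCP and whose axes are the tool frame's). Camera axes: x right, y up, looking along -z (the intrinsics and any distortion apply to the point x, -y, -z); pixel columns grow to the right and rows downward; lengths in mm; the calibration is good to about 2 mm. A picture is of the moment at which its call begins: read the wrist's pose just before it. camera_params takes no time and is no camera call.
- env.job_done(): hands the job in, once; it reports no verdict.
The state is a dict: "time_s": time; "qpos": joint angles; "qvel": joint speeds; "effort": joint torques, N m; "ee_pos": TCP position; "ee_rot": TCP orientation; "force": force on the tool from outside, world axes, zero at the start; "torque": the same for the moment, N m; "gripper_width": finger opening in mm.
Only numpy, scipy, OpenCV 4.12 (cv2) and the standard library are available. Lean on these libraries where they do the work, as an engineer would, in place of code of your own. Each camera call takes 0.05 s, during which the arm holds its last target. There are 200 camera calls.

TASK

The bench clinostat in the plant lab is out of balance. First swing the lock ring on its foot to the locked mark; only then take the crank by its grip, turn the rotor round to feel where its hidden heavy side is, and bring the heavy side straight down. Finish while still gripping the crank, keeping the rotor still with its heavy side down and the ring on its mark (your program ends holding), and leave everything else on the table where it stands.

Things in the scene. Friction and masses are not known exactly. Their poses are not given: they have to be found in the camera images.
- stand: Fixed stand: grey foot plate 270 x 200 x 12 mm, column 42 mm in diameter, bearing head on top (68 mm diameter, 70 mm long). Origin on the column's axis at table height; z up, y along the level axle. The closed white drum (126 mm diameter) spans y +50 to +170 mm; the crank bar (134 mm long) y -50 to -62 mm; the lock ring's arm points roughly to -x.
- axle (a point): On the level axle, 200 mm above the table, 125 mm to the -y side of the column: centre of the circle on which to hold the crank grip, 63 mm clear of the crank bar. Fixed to the stand, axes as the stand's. Bearing: dry friction about 0.42 N m, more than the hidden weight's pull (at most 0.23 to 0.36 N m), so the rotor stays wherever it is left. The crank is balanced.
- crank_grip (a point): On the centre line of the crank's black round grip, 55 mm from the axle, 116 mm to the -y side of the column; goes round with the crank. The grip is a sleeve, 22 mm diameter, 100 mm long (stand y -66 to -166 mm), parallel to the axle and spinning freely on its pin: a gripper from above can pinch it across and stay upright all the way round.
- rotor (a joint): Angle of drum and crank about the stand's +y, rad, no stops. 0: grip straight above the axle; pi/2: grip on the +x side; pi: below. A weight hidden in the drum sits at an unknown angle to the crank, new each run. Turning slowly, the push at the grip swings between 1 and 14 N: hardest as the heavy side is lifted past level, least as it sinks past level, average and rising as it passes the bottom.
- lock_ring (a joint): Angle of the captive lock ring round the column's foot, rad, counter-clockwise from above; travel 0 to 1.35 between stops, stays where it is left, friction 0.25 N m. It starts unlocked between 0 and 0.3. At 1.0 its arm lies midway between the two steel lugs of the locked mark: locked. It can be pushed past the mark.
- ring_peg (a point): On the axis of the upright round steel peg at the end of the ring's flat arm, 145 mm from the column's axis, 65 mm above the table. The peg is 16 mm in diameter, from 23 to 85 mm above the table; the arm is 12 mm wide, its top 33 mm above the table. The point's -x axis points outward along the arm.
- lock_mark (a point): Where the ring_peg point is when the ring is exactly at its locked mark (stand frame: x -120, y -82, z 65 mm). The mark itself is a pair of small steel lugs on the foot plate, either side of the arm there.
- seed_tray_a: Bystander: clear plastic seedling tray, 170 x 120 x 60 mm, origin under its centre.
- seed_tray_b: Bystander: the same as the other tray.
- watering_can: Bystander: orange watering can, 140 mm in diameter, 190 mm high, spout to its +x. Origin under its centre.
- seed_vial_a: Bystander: glass seed vial, 26 mm in diameter, 60 mm high. Origin under its centre.
- seed_vial_b: Bystander: the other glass vial, alike.
- petri_dish: Bystander: flat clear dish, 94 mm in diameter, 16 mm high, on the table near or under the crank grip. Origin under its centre.
- soil_brush: Bystander: a small hand brush lying on the table to the left.

How it is judged:
By the outcome, as a careful person would: the job done as asked, in the order asked, and still so for the second after the job is handed in, while the arm keeps its last pose, push and grip.
It also fails if it takes over 72 s, if anything falls off the work surface, if the arm or the gripper's body presses on something with over 40 N, if the wrist force passes 120 N, or if a joint passes its speed limit or range.

## Working session

There is one attempt and no reset: what is moved stays moved. The work goes in short steps, Python scripts to look and compute and a shell command to move; the robot and the scene stay as the last step left them, time stands still between calls to the robot, and variables do not carry over. Pictures are saved under pics/ and viewed, about 8 in all and at most 12, crops included, and the job is handed in when it is done.

```bash
ls; mkdir -p pics
python3 - <<'E'
from workcell import env
import cv2,numpy as np
s=env.state();print({k:np.round(v,2).tolist() for k,v in s.items()})
for n in("top","scene"):
    p,d=env.grab_frame(n);np.savez(f"{n}0.npz",p=p,d=d);cv2.imwrite(f"pics/{n}0.png",p)
    c=env.camera_params(n);print(n,{k:np.round(v,3).tolist() for k,v in c.items()})
print(env.camera_params("wrist"),env.grip_point_offset)
E
```

```text
pics
{'time_s': 0.0, 'qpos': [75.34, 18.35, 89.71, 0.0, 72.05, -1.15], 'qvel': [0.04, 0.08, -0.1, 0.0, 0.02, -0.01], 'effort': [-0.0, -41.24, -23.2, 0.07, 0.05, -0.0], 'ee_pos': [134.2, 558.58, 213.12], 'ee_rot': [-180.0, 0.1, 76.49], 'force': [-0.01, -0.16, -0.1], 'torque': [0.03, -0.02, 0.05], 'gripper_width': 91.05}
top {'camera_matrix': [[436.416, 0.0, 258.541], [0.0, 436.416, 193.008], [0.0, 0.0, 1.0]], 'cam_to_world': [[0.036, 0.979, -0.202, 285.21], [-0.999, 0.036, -0.004, 52.119], [0.003, 0.202, 0.979, 1463.498], [0.0, 0.0, 0.0, 1.0]]}
scene {'camera_matrix': [[436.772, 0.0, 252.779], [0.0, 436.772, 189.446], [0.0, 0.0, 1.0]], 'cam_to_world': [[-0.865, -0.285, 0.412, 1132.969], [0.501, -0.502, 0.705, 1083.833], [0.006, 0.817, 0.577, 1001.18], [0.0, 0.0, 0.0, 1.0]]}
{'camera_matrix': array([[339.05348751,   0.        , 255.39184132],
       [  0.        , 339.05348751, 194.04611976],
       [  0.        ,   0.        ,   1.        ]]), 'hand_eye': array([[ 9.99999844e-01,  3.05652748e-04,  4.68473010e-04,
         1.56954638e-01],
       [ 4.08808940e-04, -9.70988768e-01, -2.39124748e-01,
        -6.80773370e+01],
       [ 3.81792894e-04,  2.39124902e-01, -9.70988741e-01,
        -1.70662993e+02],
       [ 0.00000000e+00,  0.00000000e+00,  0.00000000e+00,
         1.00000000e+00]])} 18.8
```

View pics/top0.png

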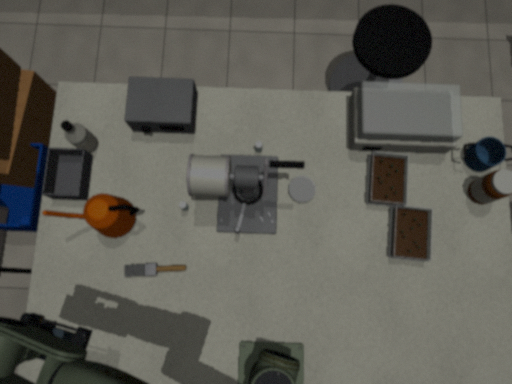

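View pics/scene0.png

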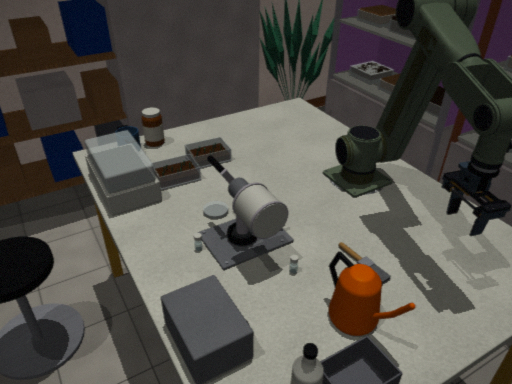

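```bash
cat > h.py <<'E'
import numpy as np,cv2
from workcell import env
def load(n,f=None):
    z=np.load(f or f"{n}0.npz");return z['p'],z['d']
def cloud(n,d,T=None):
    c=env.camera_params(n);K=c['camera_matrix'];v,u=np.indices(d.shape)
    P=np.stack([(u-K[0,2])/K[0,0]*d,-(v-K[1,2])/K[1,1]*d,-d],-1)
    T=c['cam_to_world'] if T is None else T
    return P@T[:3,:3].T+T[:3,3]
def ray(n,u,v,z,T=None):
    c=env.camera_params(n);K=c['camera_matrix'];T=c['cam_to_world'] if T is None else T
    r=T[:3,:3]@np.array([(u-K[0,2])/K[0,0],-(v-K[1,2])/K[1,1],-1]);o=T[:3,3]
    return o+r*(z-o[2])/r[2]
E
python3 - <<'E'
from h import *
p,d=load('top');W=cloud('top',d)
cr=p[140:245,170:330];cv2.imwrite('pics/topcrop.png',cv2.convertScaleAbs(cv2.resize(cr,None,fx=5,fy=5,interpolation=cv2.INTER_CUBIC),alpha=1.5))
v,u=np.indices(d.shape);roi=(u>170)&(u<330)&(v>140)&(v<245)
# foot plate
m=roi&(abs(W[...,2]-12)<5)&(W[...,2]>6); 
print('n',m.sum()); r=cv2.minAreaRect(W[m][:,:2].astype(np.float32));print('foot',r)
m=roi&(W[...,2]>215);print('high',m.sum(),W[m].min(0),W[m].max(0))
dr=m&(u<228)
Q=W[dr];top=Q[Q[:,2]>255];print('drum',len(Q),Q.min(0),Q.max(0))
g=roi&(u>272)&(p.max(-1)<45)&(W[...,2]>60)
G=W[g];print('grip',len(G),G.min(0),G.max(0),np.polyfit(G[:,1],G[:,0],1),np.percentile(G[:,2],[10,50,90]))
hi=roi&(W[...,2]>40)&(W[...,2]<110)&(v>195);print('peg');
for a in zip(u[hi],v[hi],W[hi].round(0).tolist()):print(a)
E
```

```text
n 2923
foot ((597.365234375, 83.55555725097656), (359.41278076171875, 525.8758544921875), 4.166929244995117)
high 2485 [285.20968874 -70.62400987 215.04300682] [ 650.93923949  265.56585215 1463.49750697]
drum 1568 [285.20968874  52.11862765 215.04300682] [ 650.93923949  265.56585215 1463.49750697]
grip 166 [285.20968874 -67.77154112 242.86879192] [ 631.52500028   52.11862765 1463.49750697] [-5.93668215e-01  6.03830811e+02] [251.7460074  255.04302142 258.86757591]
peg
(np.int64(235), np.int64(196), [566.0, 136.0, 40.0])
(np.int64(252), np.int64(196), [568.0, 79.0, 42.0])
(np.int64(253), np.int64(196), [568.0, 76.0, 44.0])
(np.int64(238), np.int64(197), [563.0, 126.0, 40.0])
(np.int64(243), np.int64(197), [564.0, 109.0, 40.0])
(np.int64(247), np.int64(197), [564.0, 96.0, 40.0])
(np.int64(237), np.int64(198), [560.0, 129.0, 41.0])
(np.int64(238), np.int64(198), [559.0, 125.0, 44.0])
(np.int64(255), np.int64(198), [562.0, 69.0, 42.0])
(np.int64(239), np.int64(200), [553.0, 122.0, 44.0])
(np.int64(240), np.int64(200), [553.0, 118.0, 41.0])
(np.int64(242), np.int64(200), [554.0, 112.0, 40.
[... 4064 characters left out ...]
5.0, 86.0])
(np.int64(237), np.int64(230), [448.0, 122.0, 84.0])
(np.int64(238), np.int64(230), [448.0, 119.0, 82.0])
(np.int64(239), np.int64(230), [449.0, 115.0, 80.0])
(np.int64(235), np.int64(231), [445.0, 128.0, 84.0])
(np.int64(236), np.int64(231), [444.0, 124.0, 89.0])
(np.int64(237), np.int64(231), [444.0, 121.0, 88.0])
(np.int64(238), np.int64(231), [445.0, 118.0, 85.0])
(np.int64(239), np.int64(231), [448.0, 116.0, 60.0])
(np.int64(236), np.int64(232), [443.0, 125.0, 70.0])
(np.int64(237), np.int64(232), [444.0, 122.0, 67.0])
(np.int64(238), np.int64(232), [444.0, 119.0, 67.0])
(np.int64(239), np.int64(232), [447.0, 117.0, 44.0])
(np.int64(237), np.int64(233), [443.0, 123.0, 40.0])
```

View pics/topcrop.png

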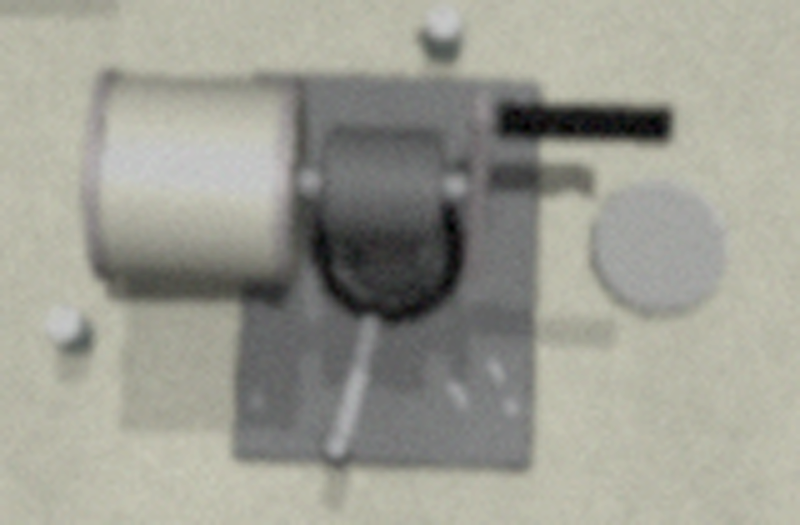

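Run:
```python
from h import *
from scipy.optimize import least_squares
p,d=load('top');W=cloud('top',d);v,u=np.indices(d.shape)
ok=d>0
Q=W[ok&(u>188)&(u<228)&(v>150)&(v<205)&(W[...,2]>205)&(W[...,2]<300)]
print(Q.min(0),Q.max(0))
def f(a):
    # axis: x = x0 - tan(yaw)*(y-y0): dir=( -sin, cos)
    x0,yaw,z0=a;n=np.array([np.cos(yaw),np.sin(yaw)]);s=(Q[:,0]-x0)*n[0]+(Q[:,1]-110)*n[1]
    return np.hypot(s,Q[:,2]-z0)-63
r=least_squares(f,[600,0,200],loss='soft_l1',f_scale=2);print('drum x0@y110,yaw,z0',r.x,np.degrees(r.x[1]),np.abs(r.fun).mean())
yaw=r.x[1];ex=np.array([np.cos(yaw),np.sin(yaw)]);ey=np.array([-ex[1],ex[0]])
t=(Q[:,:2]@ey);print('drum y range',np.percentile(t,[0,1,99,100]))
H=W[ok&(u>232)&(u<262)&(v>160)&(v<200)&(W[...,2]>212)&(W[...,2]<245)];print('head y',np.percentile(H[:,:2]@ey,[0,1,50,99,100]))
cor=[ray('top',170+a/5,140+b/5,12)[:2] for a,b in((235,458),(528,467),(540,85))];print('corners',np.round(cor,1))
for c in cor: print(c@ex,c@ey)
G=W[ok&(u>=272)&(u<305)&(p.max(-1)<60)&(W[...,2]>215)&(W[...,2]<300)];print('grip',len(G),G.mean(0),np.percentile(G,[2,98],axis=0),'proj',np.percentile(G[:,:2]@ex,[2,50,98]),np.percentile(G[:,:2]@ey,[2,98]))
for nm,a,b,z in(('lug1',457,393,20),('lug2',495,370,20),('stubL',310,183,210),('stubR',455,185,210),('arm',372,320,33),('armend',340,440,33),('petri',658,247,16),('ringL',317,230,33),('ringR',465,230,33),('ringbot',390,320,33)):
    w=ray('top',170+a/5,140+b/5,z)[:2];print(nm,w.round(1),(w@ex).round(1),(w@ey).round(1))
```

```text
[531.08322868 147.46100626 205.74894002] [650.93923949 262.40455727 266.54672672]
drum x0@y110,yaw,z0 [ 5.93333203e+02 -7.20084085e-03  1.95965249e+02] -0.41257778961055863 1.8470438624579706
drum y range [151.43914187 152.17112529 262.67762633 266.9995017 ]
head y [ 64.7977613   65.35477412  99.74125909 134.16770135 138.41181941]
corners [[448.8 191.7]
 [449.9  -3.8]
 [714.6  -4.7]]
447.45009563626246 194.89768756908194
449.91330216279937 -0.5426389339829883
714.6574962574325 0.44934773533387434
grip 216 [581.94158402 -20.34272476 251.7465372 ] [[ 33.79523126 -66.81556366 215.46412704]
 [632.58550765  21.30254756 259.7257319 ]] proj [ 33.78744518 621.54873637 632.60868264] [-62.30026159  25.75066459]
lug1 [496.7  45.3] 496.4 48.8
lug2 [513.2  20.4] 513.0 24.1
stubL [590.9 137.3] 589.9 141.6
stubR [592.8  51.6] 592.4 55.9
arm [541.8 103.6] 541.0 107.5
armend [460.8 121.2] 460.0 124.6
petri [602.2 -87.7] 602.8 -83.3
ringL [601.8 143.1] 600.8 147.4
ringR [605.4  43.8] 605.1 48.1
ringbot [542.2  91.6] 541.6 95.5
```

```bash
python3 -m pendant '[{"xyz":[-0.039,0.045,0.004],"roll":-2,"jaw":0},{"xyz":[-0.078,0.091,0.008],"roll":-4,"jaw":0},{"xyz":[-0.117,0.136,0.012],"roll":-6,"jaw":0},{"xyz":[-0.156,0.182,0.016],"roll":-8,"jaw":0},{"xyz":[-0.195,0.227,0.020],"roll":-10,"jaw":0},{"xyz":[-0.234,0.273,0.024],"roll":-12,"jaw":0},{"xyz":[-0.273,0.318,0.028],"roll":-13.5,"jaw":0},{"xyz":[-0.312,0.364,0.034],"roll":-13.5,"jaw":0}]' 12
```

```text
time_s: 1.1
ee_pos: [416.2, 169.0, 179.9]
ee_rot: [180.0, -0.0, 90.0]
force: [0.2, 0.7, 0.5]
gripper_width: 91.2
```

```bash
python3 -m pendant '[{"xyz":[-0.030,0.022,0],"roll":0,"jaw":0},{"xyz":[-0.048,0.034,0.020],"roll":0,"jaw":0.3},{"xyz":[-0.048,0.034,0.060],"roll":0,"jaw":0.4},{"xyz":[-0.048,0.034,0.100],"roll":0,"jaw":0.4},{"xyz":[-0.048,0.034,0.134],"roll":0,"jaw":0.4},{"xyz":[-0.048,0.034,0.134],"roll":0,"jaw":0.5},{"xyz":[-0.048,0.034,0.134],"roll":0,"jaw":0.7},{"xyz":[-0.048,0.034,0.134],"roll":0,"jaw":1}]' 12
python3 - <<'E'
from h import *
p,d=env.grab_frame("wrist");cv2.imwrite("pics/w1.png",p)
E
```

```text
time_s: 2.1
ee_pos: [450.5, 123.0, 47.4]
ee_rot: [179.8, -0.0, 90.0]
force: [0.1, -0.2, 0.9]
gripper_width: 28.2
```

View pics/w1.png

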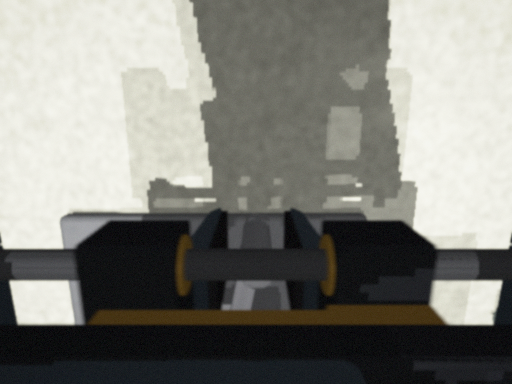

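```bash
python3 -m pendant '[{"xyz":[0,0,0],"roll":0,"jaw":1},{"xyz":[0,0,0],"roll":0,"jaw":1},{"xyz":[0,0,0],"roll":0,"jaw":1},{"xyz":[-0.014,-0.002,0],"roll":0,"jaw":1},{"xyz":[-0.029,-0.002,0],"roll":0,"jaw":1},{"xyz":[-0.044,-0.001,0],"roll":0,"jaw":1},{"xyz":[-0.059,0.001,0],"roll":0,"jaw":1},{"xyz":[-0.074,0.006,0],"roll":0,"jaw":1}]' 12
python3 -m pendant '[{"xyz":[-0.008,0.003,0],"roll":0,"jaw":1},{"xyz":[-0.015,0.006,0],"roll":0,"jaw":1},{"xyz":[-0.022,0.010,0],"roll":0,"jaw":1},{"xyz":[-0.028,0.014,0],"roll":0,"jaw":1},{"xyz":[-0.032,0.016,0],"roll":0,"jaw":1},{"xyz":[-0.035,0.017,0],"roll":0,"jaw":1},{"xyz":[-0.035,0.0175,0],"roll":0,"jaw":1},{"xyz":[-0.035,0.0175,0],"roll":0,"jaw":1}]' 12
python3 - <<'E'
from h import *
s=env.state();print(s['ee_pos'],s['force'],s['gripper_width'])
for n in("top","scene"):
    p,d=env.grab_frame(n);np.savez(f"{n}1.npz",p=p,d=d)
p,d=env.grab_frame("wrist");cv2.imwrite("pics/w2.png",p)
E
```

```text
time_s: 3.15
ee_pos: [455.3, 48.1, 46.3]
ee_rot: [-180.0, -0.0, 90.0]
force: [-1.7, 2.4, 4.5]
gripper_width: 15.6
time_s: 4.15
ee_pos: [473.3, 13.4, 46.1]
ee_rot: [179.9, 0.0, 90.0]
force: [0.7, -0.4, 3.7]
gripper_width: 15.6
[473.3476582   13.38925015  46.05081356] [ 0.71655227 -0.41267424  3.70025868] 15.626767565090953
```

View pics/w2.png

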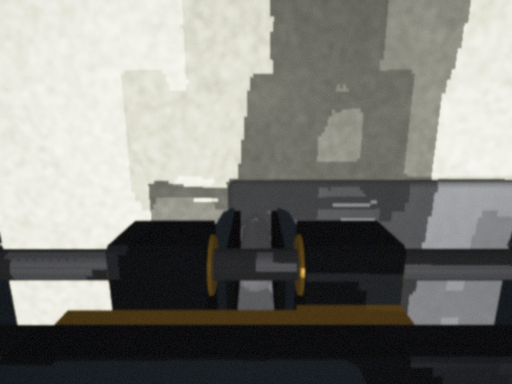

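```bash
python3 -m pendant '[{"xyz":[0,0,0],"roll":0,"jaw":0.6},{"xyz":[0,0,0],"roll":0,"jaw":0.6},{"xyz":[0,0,-0.02],"roll":0,"jaw":0.6},{"xyz":[0,0,-0.06],"roll":0,"jaw":0.6},{"xyz":[0,-0.02,-0.11],"roll":0,"jaw":0.4},{"xyz":[0,-0.06,-0.16],"roll":0,"jaw":0.4},{"xyz":[0,-0.08,-0.19],"roll":0,"jaw":0.4},{"xyz":[0,-0.08,-0.20],"roll":0,"jaw":0.4}]' 12
python3 - <<'E'
from h import *
s=env.state();print(s['ee_pos'],s['ee_rot'],s['force'],s['gripper_width'])
p,d=env.grab_frame("wrist");np.savez("w3.npz",p=p,d=d,pos=s['ee_pos'],rot=s['ee_rot'])
cv2.imwrite("pics/w3.png",cv2.resize(p,None,fx=1.5,fy=1.5))
E
```

```text
time_s: 5.3
ee_pos: [392.3, 13.7, 247.5]
ee_rot: [179.8, -0.0, 90.0]
force: [1.4, 0.5, 0.5]
gripper_width: 55.0
[392.27889514  13.72831553 247.5355574 ] [ 1.79822394e+02 -4.85548012e-03  8.99922857e+01] [1.35527552 0.5037806  0.46239958] 55.02210156092323
```

View pics/w3.png

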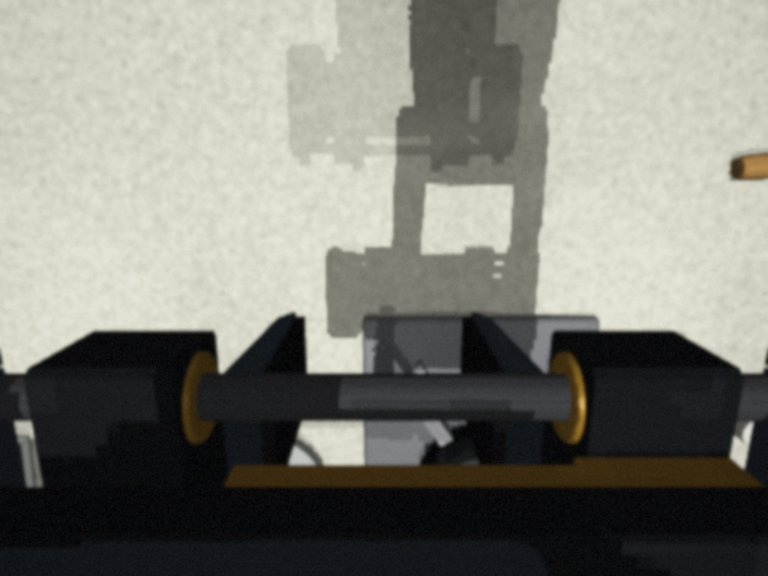

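Run:
```python
from h import *
p,d=env.grab_frame("top");np.savez("top2.npz",p=p,d=d)
q,d2=env.grab_frame("scene")
a=cv2.resize(p[150:250,215:310],(760,800),interpolation=cv2.INTER_CUBIC)[:,:]
a=cv2.resize(p[170:245,215:310],(570,450),interpolation=cv2.INTER_CUBIC)
cv2.imwrite("pics/t2.png",cv2.convertScaleAbs(a,alpha=1.6))
W=cloud('top',d);v,u=np.indices(d.shape)
m=(v>215)&(v<240)&(u>250)&(u<290)&(W[...,2]>60)&(W[...,2]<100);print(W[m].round(0).tolist())
```

```text
[]
```

View pics/t2.png

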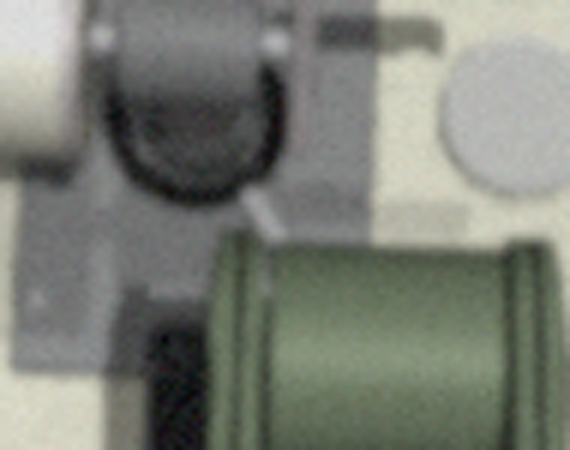

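```bash
python3 -m pendant '[{"xyz":[-0.006,0.020,-0.03],"roll":10.5,"jaw":0.4},{"xyz":[-0.012,0.050,-0.054],"roll":21,"jaw":0.4},{"xyz":[-0.018,0.080,-0.054],"roll":31.5,"jaw":0.4},{"xyz":[-0.024,0.110,-0.054],"roll":42,"jaw":0.4},{"xyz":[-0.030,0.140,-0.054],"roll":52.5,"jaw":0.4},{"xyz":[-0.036,0.170,-0.054],"roll":63,"jaw":0.4},{"xyz":[-0.042,0.200,-0.054],"roll":73.5,"jaw":0.4},{"xyz":[-0.0455,0.228,-0.054],"roll":84,"jaw":0.4}]' 30
python3 -m pendant '[{"xyz":[0,0,0],"roll":6,"jaw":0.4},{"xyz":[0,0,0],"roll":6,"jaw":0.4},{"xyz":[0,0,0],"roll":6,"jaw":0.4},{"xyz":[0,0,0],"roll":6,"jaw":0.4},{"xyz":[0,0,0],"roll":6,"jaw":0.4},{"xyz":[0,0,0],"roll":6,"jaw":0.4},{"xyz":[0,0,0],"roll":6,"jaw":0.4},{"xyz":[0,0,0],"roll":6,"jaw":0.4}]' 30
python3 - <<'E'
from h import *
s=env.state();print(s['ee_pos'],s['ee_rot'],s['force'],s['gripper_width'])
p,d=env.grab_frame("wrist");np.savez("w4.npz",p=p,d=d,pos=s['ee_pos'],rot=s['ee_rot'])
cv2.imwrite("pics/w4.png",cv2.convertScaleAbs(cv2.resize(p,None,fx=1.5,fy=1.5),alpha=1.4))
E
```

```text
time_s: 6.45
ee_pos: [622.2, -32.2, 296.6]
ee_rot: [-180.0, 0.3, 5.6]
force: [0.3, -0.6, 0.3]
gripper_width: 54.6
time_s: 7.45
ee_pos: [620.8, -31.8, 300.0]
ee_rot: [-180.0, -0.0, -0.0]
force: [-0.3, -0.7, 0.0]
gripper_width: 54.7
[620.79528492 -31.83212749 299.9721451 ] [-1.79993781e+02 -4.64804258e-03 -8.24163785e-03] [-0.27977999 -0.65329877  0.0018165 ] 54.71720360987252
```

View pics/w4.png

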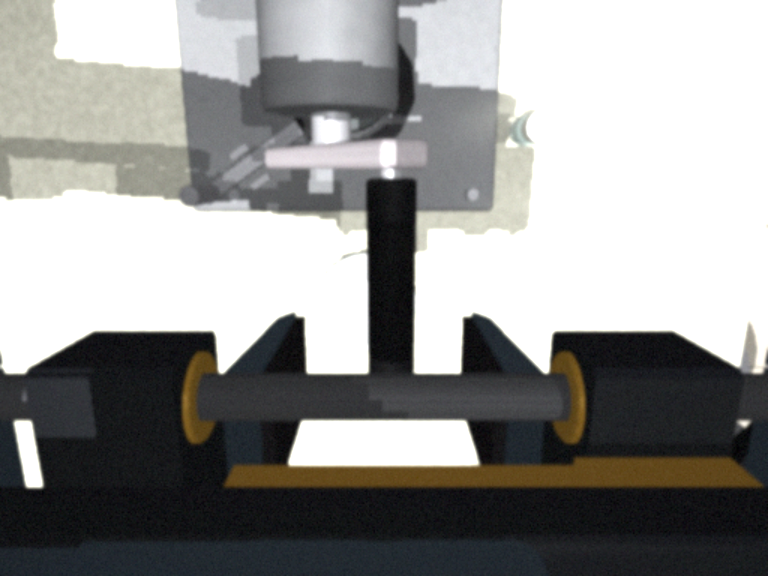

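Run:
```python
from h import *
from scipy.spatial.transform import Rotation as R
z=np.load("w4.npz");p=z['p']
cv2.imwrite("pics/w4c.png",cv2.convertScaleAbs(cv2.resize(p[75:140,115:215],None,fx=8,fy=8,interpolation=cv2.INTER_CUBIC),alpha=2))
T=np.eye(4);T[:3,:3]=R.from_euler('xyz',z['rot'],degrees=True).as_matrix();T[:3,3]=z['pos'];T=T@env.camera_params('wrist')['hand_eye']
np.save("w4T.npy",T)
for n,u,v,h in(('peg',191/1.5,193/1.5,85),('lugA',238/1.5,153/1.5,22),('lugB',268/1.5,172/1.5,22),('grip',260.7,170,257),('grip2',260.7,125,257),('cornL',495/1.5,208/1.5,12)):print(n,ray('wrist',u,v,h,T).round(1))
```

```text
peg [476.6  15.9  85. ]
lugA [496.2  46.1  22. ]
lugB [520.9  30.3  22. ]
grip [623.1  -1.4 257. ]
grip2 [623.   26.8 257. ]
cornL [719.7  -1.2  12. ]
```

View pics/w4c.png

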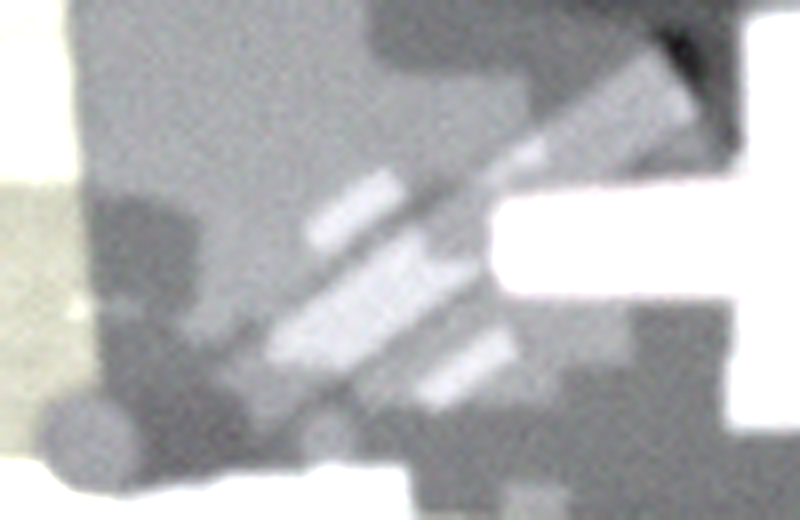

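Run:
```python
from h import *
T=np.load("w4T.npy");f=lambda a,b,h:ray('wrist',115+(a+.5)/8-.5,75+(b+.5)/8-.5,h,T)[:2]
A=f(675,78,33);B=f(302,365,33);P=f(90,440,85)
C=np.array([593,95.5])
for n,q in(('A',A),('B',B),('peg',P)):
    r=q-C;print(n,q.round(1),'ang',np.degrees(np.arctan2(r[1],r[0]))%360,np.hypot(*r))
d=(B-A)/np.linalg.norm(B-A);n=np.array([-d[1],d[0]]);print('dir',np.degrees(np.arctan2(d[1],d[0]))%360)
for h in(16,20,24):
    L=[f(355,210,h),f(466,370,h)];print(h,[((l-A)@n).round(1) for l in L],np.round(L,1).tolist(),[np.degrees(np.arctan2(*(l-C)[::-1]))%360 for l in L])
```

```text
A [550.3  66.8] ang 213.86266288026692 51.42442871770461
B [489.7  23.7] ang 214.8079325073841 125.76793473100192
peg [474.8  14.9] ang 214.29409017248892 143.1000841686348
dir 215.46166897489482
16 [np.float64(-16.5), np.float64(13.7)] [[495.0, 47.7], [511.5, 22.4]] [np.float64(205.99471522748175), np.float64(221.87856375762087)]
20 [np.float64(-15.8), np.float64(14.1)] [[496.1, 47.6], [512.5, 22.5]] [np.float64(206.30099914521176), np.float64(222.16851256736166)]
24 [np.float64(-15.0), np.float64(14.6)] [[497.2, 47.5], [513.4, 22.7]] [np.float64(206.61263270373883), np.float64(222.46266776072014)]
```

```bash
python3 -m pendant '[{"xyz":[0.002,0,0.020],"roll":0,"jaw":0.4},{"xyz":[0.002,0,0.050],"roll":0,"jaw":0.4},{"xyz":[0.002,0,0.073],"roll":0,"jaw":0.5},{"xyz":[0.002,0,0.073],"roll":0,"jaw":0.6},{"xyz":[0.002,0,0.073],"roll":0,"jaw":1},{"xyz":[0.002,0,0.073],"roll":0,"jaw":1},{"xyz":[0.002,0,0.073],"roll":0,"jaw":1},{"xyz":[0.002,0,0.073],"roll":0,"jaw":1}]' 45
python3 - <<'E'
from h import *
s=env.state();print(s['ee_pos'],s['force'],s['torque'],s['gripper_width'])
E
```

```text
time_s: 8.5
ee_pos: [624.1, -31.9, 228.5]
ee_rot: [180.0, -0.2, -0.0]
force: [3.2, -0.2, 5.3]
gripper_width: 21.2
[624.05016064 -31.90315907 228.48760783] [ 3.15120081 -0.19315001  5.26474025] [-0.11734127 -0.34596141  0.02247585] 21.22526797815925
```

```bash
cat > rows.py <<'E'
import numpy as np,sys,json
a,b,xc,zc=map(float,sys.argv[1:5]); r=55   # command now xc,zc ; circle centre 593,181
p=lambda t:(593+r*np.sin(np.radians(t)),181+r*np.cos(np.radians(t)))
for t in np.linspace(a,b,9)[1:]:
    x,z=p(t);print([round((x-xc)/1000,4),0,round(-(z-zc)/1000,4)],end=',')
print('end',np.round(p(b),1))
E
python3 rows.py 33 60 623 227; for a in 60 90 120 150 180 210 240 270 300 330 0 30; do python3 - $a <<'E'
import sys,subprocess,numpy as np
a=float(sys.argv[1]);print(int(a),end=' ');x,z=593+55*np.sin(np.radians(a)),181+55*np.cos(np.radians(a))
print(subprocess.run(['python3','rows.py',str(a),str(a+30),str(x),str(z)],capture_output=True,text=True).stdout,end='')
E
done
```

```text
[np.float64(0.0026), 0, np.float64(0.0017)],[np.float64(0.0052), 0, np.float64(0.0037)],[np.float64(0.0076), 0, np.float64(0.0059)],[np.float64(0.0099), 0, np.float64(0.0081)],[np.float64(0.0121), 0, np.float64(0.0106)],[np.float64(0.0141), 0, np.float64(0.0131)],[np.float64(0.0159), 0, np.float64(0.0157)],[np.float64(0.0176), 0, np.float64(0.0185)],end [640.6 208.5]
60 [np.float64(0.0017), 0, np.float64(0.0032)],[np.float64(0.0032), 0, np.float64(0.0065)],[np.float64(0.0044), 0, np.float64(0.0098)],[np.float64(0.0055), 0, np.float64(0.0133)],[np.float64(0.0063), 0, np.float64(0.0168)],[np.float64(0.0069), 0, np.float64(0.0203)],[np.float64(0.0073), 0, np.float64(0.0239)],[np.float64(0.0074), 0, np.float64(0.0275)],end [648. 181.]
90 [np.float64(-0.0001), 0, np.float64(0.0036)],[np.float64(-0.0005), 0, np.float64(0.0072)],[np.float64(-0.0011), 0, np.float64(0.0107)],[np.float64(-0.0019), 0, np.float64(0.0142)],[np.float64(-0.0029), 0, np.float64(0.0177)],[np.float64(-0.0042), 0, np.float64(0.021)],[np.float64(-0.0057), 0, np.float64(0.0243)],[np.float64(-0.0074), 0, np.float64(0.0275
[... 3128 characters left out ...]
01)],[np.float64(0.0072), 0, np.float64(0.0005)],[np.float64(0.0107), 0, np.float64(0.0011)],[np.float64(0.0142), 0, np.float64(0.0019)],[np.float64(0.0177), 0, np.float64(0.0029)],[np.float64(0.021), 0, np.float64(0.0042)],[np.float64(0.0243), 0, np.float64(0.0057)],[np.float64(0.0275), 0, np.float64(0.0074)],end [620.5 228.6]
30 [np.float64(0.0031), 0, np.float64(0.0019)],[np.float64(0.006), 0, np.float64(0.004)],[np.float64(0.0088), 0, np.float64(0.0063)],[np.float64(0.0114), 0, np.float64(0.0087)],[np.float64(0.0139), 0, np.float64(0.0114)],[np.float64(0.0161), 0, np.float64(0.0141)],[np.float64(0.0182), 0, np.float64(0.0171)],[np.float64(0.0201), 0, np.float64(0.0201)],end [640.6 208.5]
```

```bash
cat > log.py <<'E'
import json,sys
from workcell import env
s=env.state();open('log.txt','a').write(json.dumps([sys.argv[1],s['time_s'],*map(float,s['ee_pos']),*map(float,s['force']),*map(float,s['torque']),float(s['gripper_width'])])+'\n')
print(sys.argv[1],[round(float(x),1) for x in (*s['ee_pos'],*s['force'])])
E
python3 -m pendant '[{"xyz":[0.0026,0,0.0017],"roll":0,"jaw":1},{"xyz":[0.0052,0,0.0037],"roll":0,"jaw":1},{"xyz":[0.0076,0,0.0059],"roll":0,"jaw":1},{"xyz":[0.0099,0,0.0081],"roll":0,"jaw":1},{"xyz":[0.0121,0,0.0106],"roll":0,"jaw":1},{"xyz":[0.0141,0,0.0131],"roll":0,"jaw":1},{"xyz":[0.0159,0,0.0157],"roll":0,"jaw":1},{"xyz":[0.0176,0,0.0185],"roll":0,"jaw":1}]' 45 >/dev/null; python3 log.py +60
python3 -m pendant '[{"xyz":[0.0017,0,0.0032],"roll":0,"jaw":1},{"xyz":[0.0032,0,0.0065],"roll":0,"jaw":1},{"xyz":[0.0044,0,0.0098],"roll":0,"jaw":1},{"xyz":[0.0055,0,0.0133],"roll":0,"jaw":1},{"xyz":[0.0063,0,0.0168],"roll":0,"jaw":1},{"xyz":[0.0069,0,0.0203],"roll":0,"jaw":1},{"xyz":[0.0073,0,0.0239],"roll":0,"jaw":1},{"xyz":[0.0074,0,0.0275],"roll":0,"jaw":1}]' 45 >/dev/null; python3 log.py +90
```

```text
+60 [640.8, -31.9, 211.7, -1.9, -0.0, 12.7]
+90 [649.4, -31.9, 183.6, 0.8, -0.6, 10.4]
```

```bash
python3 -m pendant '[{"xyz":[-0.0001,0,0.0036],"roll":0,"jaw":1},{"xyz":[-0.0005,0,0.0072],"roll":0,"jaw":1},{"xyz":[-0.0011,0,0.0107],"roll":0,"jaw":1},{"xyz":[-0.0019,0,0.0142],"roll":0,"jaw":1},{"xyz":[-0.0029,0,0.0177],"roll":0,"jaw":1},{"xyz":[-0.0042,0,0.0210],"roll":0,"jaw":1},{"xyz":[-0.0057,0,0.0243],"roll":0,"jaw":1},{"xyz":[-0.0074,0,0.0275],"roll":0,"jaw":1}]' 45 >/dev/null; python3 log.py +120
python3 -m pendant '[{"xyz":[-0.0019,0,0.0031],"roll":0,"jaw":1},{"xyz":[-0.0040,0,0.0060],"roll":0,"jaw":1},{"xyz":[-0.0063,0,0.0088],"roll":0,"jaw":1},{"xyz":[-0.0087,0,0.0114],"roll":0,"jaw":1},{"xyz":[-0.0114,0,0.0139],"roll":0,"jaw":1},{"xyz":[-0.0141,0,0.0161],"roll":0,"jaw":1},{"xyz":[-0.0171,0,0.0182],"roll":0,"jaw":1},{"xyz":[-0.0201,0,0.0201],"roll":0,"jaw":1}]' 45 >/dev/null; python3 log.py +150
python3 -m pendant '[{"xyz":[-0.0032,0,0.0017],"roll":0,"jaw":1},{"xyz":[-0.0065,0,0.0032],"roll":0,"jaw":1},{"xyz":[-0.0098,0,0.0044],"roll":0,"jaw":1},{"xyz":[-0.0133,0,0.0055],"roll":0,"jaw":1},{"xyz":[-0.0168,0,0.0063],"roll":0,"jaw":1},{"xyz":[-0.0203,0,0.0069],"roll":0,"jaw":1},{"xyz":[-0.0239,0,0.0073],"roll":0,"jaw":1},{"xyz":[-0.0275,0,0.0074],"roll":0,"jaw":1}]' 45 >/dev/null; python3 log.py +180
python3 -m pendant '[{"xyz":[-0.0036,0,-0.0001],"roll":0,"jaw":1},{"xyz":[-0.0072,0,-0.0005],"roll":0,"jaw":1},{"xyz":[-0.0107,0,-0.0011],"roll":0,"jaw":1},{"xyz":[-0.0142,0,-0.0019],"roll":0,"jaw":1},{"xyz":[-0.0177,0,-0.0029],"roll":0,"jaw":1},{"xyz":[-0.0210,0,-0.0042],"roll":0,"jaw":1},{"xyz":[-0.0243,0,-0.0057],"roll":0,"jaw":1},{"xyz":[-0.0275,0,-0.0074],"roll":0,"jaw":1}]' 45 >/dev/null; python3 log.py +210
python3 -m pendant '[{"xyz":[-0.0031,0,-0.0019],"roll":0,"jaw":1},{"xyz":[-0.0060,0,-0.0040],"roll":0,"jaw":1},{"xyz":[-0.0088,0,-0.0063],"roll":0,"jaw":1},{"xyz":[-0.0114,0,-0.0087],"roll":0,"jaw":1},{"xyz":[-0.0139,0,-0.0114],"roll":0,"jaw":1},{"xyz":[-0.0161,0,-0.0141],"roll":0,"jaw":1},{"xyz":[-0.0182,0,-0.0171],"roll":0,"jaw":1},{"xyz":[-0.0201,0,-0.0201],"roll":0,"jaw":1}]' 45 >/dev/null; python3 log.py +240
python3 -m pendant '[{"xyz":[-0.0017,0,-0.0032],"roll":0,"jaw":1},{"xyz":[-0.0032,0,-0.0065],"roll":0,"jaw":1},{"xyz":[-0.0044,0,-0.0098],"roll":0,"jaw":1},{"xyz":[-0.0055,0,-0.0133],"roll":0,"jaw":1},{"xyz":[-0.0063,0,-0.0168],"roll":0,"jaw":1},{"xyz":[-0.0069,0,-0.0203],"roll":0,"jaw":1},{"xyz":[-0.0073,0,-0.0239],"roll":0,"jaw":1},{"xyz":[-0.0074,0,-0.0275],"roll":0,"jaw":1}]' 45 >/dev/null; python3 log.py +270
python3 -m pendant '[{"xyz":[0.0001,0,-0.0036],"roll":0,"jaw":1},{"xyz":[0.0005,0,-0.0072],"roll":0,"jaw":1},{"xyz":[0.0011,0,-0.0107],"roll":0,"jaw":1},{"xyz":[0.0019,0,-0.0142],"roll":0,"jaw":1},{"xyz":[0.0029,0,-0.0177],"roll":0,"jaw":1},{"xyz":[0.0042,0,-0.0210],"roll":0,"jaw":1},{"xyz":[0.0057,0,-0.0243],"roll":0,"jaw":1},{"xyz":[0.0074,0,-0.0275],"roll":0,"jaw":1}]' 45 >/dev/null; python3 log.py +300
python3 -m pendant '[{"xyz":[0.0019,0,-0.0031],"roll":0,"jaw":1},{"xyz":[0.0040,0,-0.0060],"roll":0,"jaw":1},{"xyz":[0.0063,0,-0.0088],"roll":0,"jaw":1},{"xyz":[0.0087,0,-0.0114],"roll":0,"jaw":1},{"xyz":[0.0114,0,-0.0139],"roll":0,"jaw":1},{"xyz":[0.0141,0,-0.0161],"roll":0,"jaw":1},{"xyz":[0.0171,0,-0.0182],"roll":0,"jaw":1},{"xyz":[0.0201,0,-0.0201],"roll":0,"jaw":1}]' 45 >/dev/null; python3 log.py +330
python3 -m pendant '[{"xyz":[0.0032,0,-0.0017],"roll":0,"jaw":1},{"xyz":[0.0065,0,-0.0032],"roll":0,"jaw":1},{"xyz":[0.0098,0,-0.0044],"roll":0,"jaw":1},{"xyz":[0.0133,0,-0.0055],"roll":0,"jaw":1},{"xyz":[0.0168,0,-0.0063],"roll":0,"jaw":1},{"xyz":[0.0203,0,-0.0069],"roll":0,"jaw":1},{"xyz":[0.0239,0,-0.0073],"roll":0,"jaw":1},{"xyz":[0.0275,0,-0.0074],"roll":0,"jaw":1}]' 45 >/dev/null; python3 log.py +360
python3 -m pendant '[{"xyz":[0.0036,0,0.0001],"roll":0,"jaw":1},{"xyz":[0.0072,0,0.0005],"roll":0,"jaw":1},{"xyz":[0.0107,0,0.0011],"roll":0,"jaw":1},{"xyz":[0.0142,0,0.0019],"roll":0,"jaw":1},{"xyz":[0.0177,0,0.0029],"roll":0,"jaw":1},{"xyz":[0.0210,0,0.0042],"roll":0,"jaw":1},{"xyz":[0.0243,0,0.0057],"roll":0,"jaw":1},{"xyz":[0.0275,0,0.0074],"roll":0,"jaw":1}]' 45 >/dev/null; python3 log.py +390
cat > fit.py <<'E'
import json,numpy as np
from scipy.optimize import least_squares
L=[json.loads(l) for l in open('log.txt')];s=np.array([1 if l[0][0]=='+' else -1 for l in L]);D=np.array([l[1:] for l in L])
x,z,fx,fz=D[:,1],D[:,3],D[:,4],D[:,6]
c=least_squares(lambda a:np.hypot(x-a[0],z-a[1])-55,[593,181]);print('centre',c.x.round(2),'res',c.fun.round(1))
th=np.arctan2(x-c.x[0],z-c.x[1]);t=-(fx*np.cos(th)-fz*np.sin(th));rad=fx*np.sin(th)+fz*np.cos(th)
A=np.c_[s,np.cos(th),np.sin(th)];k,*_=np.linalg.lstsq(A,t,rcond=None)
print('th',np.degrees(th).round(1));print('push',t.round(1));print('rad',rad.round(1));print('fric,amp',k[0],np.hypot(k[1],k[2]),'res',(t-A@k).round(1))
# push = s*f + a*sin(th-thb): zero & rising (in +th) at bottom thb
thb=np.degrees(np.arctan2(-k[1],k[2]))%360;print('bottom theta',thb)
for q in(1,-1):
    m=s==q
    if m.sum()>3:
        k,*_=np.linalg.lstsq(np.c_[np.ones(m.sum())*q,np.cos(th[m]),np.sin(th[m])],t[m],rcond=None);print(q,k.round(2),np.degrees(np.arctan2(-k[1],k[2]))%360)
E
python3 fit.py
```

```text
+120 [642.3, -31.9, 155.3, 3.2, 0.5, 6.7]
+150 [619.8, -31.9, 133.5, 0.9, 0.5, 6.5]
+180 [593.6, -32.0, 127.1, 2.8, 0.5, 10.0]
+210 [567.3, -32.0, 134.3, 6.0, -0.6, 6.0]
+240 [547.4, -32.1, 153.5, 8.0, -0.3, 1.0]
+270 [539.3, -32.1, 179.7, 9.4, -1.2, -6.0]
+300 [543.9, -32.1, 204.8, 5.6, -1.2, -11.7]
+330 [564.0, -32.0, 228.4, -4.4, -4.5, -13.0]
+360 [589.0, -31.9, 237.1, -12.2, -3.0, -4.5]
+390 [617.5, -31.9, 232.1, -12.3, -2.4, 3.6]
centre [594.26 182.27] res [ 0.   0.1  0.1  0.1  0.1  0.  -0.   0.   0.2  0.1  0.1  0. ]
th [  57.7   88.6  119.3  152.4 -179.3 -150.7 -121.5  -92.7  -65.9  -33.3
   -5.5   25. ]
push [11.8 10.4  7.4  3.8  2.7  2.3  3.3  6.4  8.4 10.8 12.6 12.7]
rad [  5.2   1.1  -0.4  -5.3 -10.   -8.2  -7.4  -9.1  -9.9  -8.4  -3.3  -2. ]
fric,amp 7.816461508163674 5.323664149876021 res [-0.3  0.6  0.4 -0.4 -0.1 -0.3 -0.3  0.7  0.3 -0.2 -0.  -0.4]
bottom theta 290.3443645362625
1 [7.82 4.99 1.85] 290.3443645362625
```

```bash
python3 -m pendant '[{"xyz":[-0.0030,0,-0.0019],"roll":0,"jaw":1},{"xyz":[-0.0061,0,-0.0035],"roll":0,"jaw":1},{"xyz":[-0.0092,0,-0.0049],"roll":0,"jaw":1},{"xyz":[-0.0126,0,-0.0061],"roll":0,"jaw":1},{"xyz":[-0.0160,0,-0.0071],"roll":0,"jaw":1},{"xyz":[-0.0194,0,-0.0079],"roll":0,"jaw":1},{"xyz":[-0.0228,0,-0.0084],"roll":0,"jaw":1},{"xyz":[-0.0263,0,-0.0086],"roll":0,"jaw":1}]' 45 >/dev/null; python3 log.py -360
python3 -m pendant '[{"xyz":[-0.0036,0,0.0001],"roll":0,"jaw":1},{"xyz":[-0.0072,0,0.0005],"roll":0,"jaw":1},{"xyz":[-0.0107,0,0.0011],"roll":0,"jaw":1},{"xyz":[-0.0142,0,0.0019],"roll":0,"jaw":1},{"xyz":[-0.0177,0,0.0029],"roll":0,"jaw":1},{"xyz":[-0.0210,0,0.0042],"roll":0,"jaw":1},{"xyz":[-0.0243,0,0.0057],"roll":0,"jaw":1},{"xyz":[-0.0275,0,0.0074],"roll":0,"jaw":1}]' 45 >/dev/null; python3 log.py -330
python3 -m pendant '[{"xyz":[-0.0031,0,0.0019],"roll":0,"jaw":1},{"xyz":[-0.0060,0,0.0040],"roll":0,"jaw":1},{"xyz":[-0.0088,0,0.0063],"roll":0,"jaw":1},{"xyz":[-0.0114,0,0.0087],"roll":0,"jaw":1},{"xyz":[-0.0139,0,0.0114],"roll":0,"jaw":1},{"xyz":[-0.0161,0,0.0141],"roll":0,"jaw":1},{"xyz":[-0.0182,0,0.0171],"roll":0,"jaw":1},{"xyz":[-0.0201,0,0.0201],"roll":0,"jaw":1}]' 45 >/dev/null; python3 log.py -300
python3 -m pendant '[{"xyz":[-0.0017,0,0.0032],"roll":0,"jaw":1},{"xyz":[-0.0032,0,0.0065],"roll":0,"jaw":1},{"xyz":[-0.0044,0,0.0098],"roll":0,"jaw":1},{"xyz":[-0.0055,0,0.0133],"roll":0,"jaw":1},{"xyz":[-0.0063,0,0.0168],"roll":0,"jaw":1},{"xyz":[-0.0069,0,0.0203],"roll":0,"jaw":1},{"xyz":[-0.0073,0,0.0239],"roll":0,"jaw":1},{"xyz":[-0.0074,0,0.0275],"roll":0,"jaw":1}]' 45 >/dev/null; python3 log.py -270
python3 -m pendant '[{"xyz":[0.0001,0,0.0036],"roll":0,"jaw":1},{"xyz":[0.0005,0,0.0072],"roll":0,"jaw":1},{"xyz":[0.0011,0,0.0107],"roll":0,"jaw":1},{"xyz":[0.0019,0,0.0142],"roll":0,"jaw":1},{"xyz":[0.0029,0,0.0177],"roll":0,"jaw":1},{"xyz":[0.0042,0,0.0210],"roll":0,"jaw":1},{"xyz":[0.0057,0,0.0243],"roll":0,"jaw":1},{"xyz":[0.0074,0,0.0275],"roll":0,"jaw":1}]' 45 >/dev/null; python3 log.py -240
python3 -m pendant '[{"xyz":[0.0019,0,0.0031],"roll":0,"jaw":1},{"xyz":[0.0040,0,0.0060],"roll":0,"jaw":1},{"xyz":[0.0063,0,0.0088],"roll":0,"jaw":1},{"xyz":[0.0087,0,0.0114],"roll":0,"jaw":1},{"xyz":[0.0114,0,0.0139],"roll":0,"jaw":1},{"xyz":[0.0141,0,0.0161],"roll":0,"jaw":1},{"xyz":[0.0171,0,0.0182],"roll":0,"jaw":1},{"xyz":[0.0201,0,0.0201],"roll":0,"jaw":1}]' 45 >/dev/null; python3 log.py -210
python3 -m pendant '[{"xyz":[0.0032,0,0.0017],"roll":0,"jaw":1},{"xyz":[0.0065,0,0.0032],"roll":0,"jaw":1},{"xyz":[0.0098,0,0.0044],"roll":0,"jaw":1},{"xyz":[0.0133,0,0.0055],"roll":0,"jaw":1},{"xyz":[0.0168,0,0.0063],"roll":0,"jaw":1},{"xyz":[0.0203,0,0.0069],"roll":0,"jaw":1},{"xyz":[0.0239,0,0.0073],"roll":0,"jaw":1},{"xyz":[0.0275,0,0.0074],"roll":0,"jaw":1}]' 45 >/dev/null; python3 log.py -180
python3 -m pendant '[{"xyz":[0.0036,0,-0.0001],"roll":0,"jaw":1},{"xyz":[0.0072,0,-0.0005],"roll":0,"jaw":1},{"xyz":[0.0107,0,-0.0011],"roll":0,"jaw":1},{"xyz":[0.0142,0,-0.0019],"roll":0,"jaw":1},{"xyz":[0.0177,0,-0.0029],"roll":0,"jaw":1},{"xyz":[0.0210,0,-0.0042],"roll":0,"jaw":1},{"xyz":[0.0243,0,-0.0057],"roll":0,"jaw":1},{"xyz":[0.0275,0,-0.0074],"roll":0,"jaw":1}]' 45 >/dev/null; python3 log.py -150
python3 -m pendant '[{"xyz":[0.0031,0,-0.0019],"roll":0,"jaw":1},{"xyz":[0.0060,0,-0.0040],"roll":0,"jaw":1},{"xyz":[0.0088,0,-0.0063],"roll":0,"jaw":1},{"xyz":[0.0114,0,-0.0087],"roll":0,"jaw":1},{"xyz":[0.0139,0,-0.0114],"roll":0,"jaw":1},{"xyz":[0.0161,0,-0.0141],"roll":0,"jaw":1},{"xyz":[0.0182,0,-0.0171],"roll":0,"jaw":1},{"xyz":[0.0201,0,-0.0201],"roll":0,"jaw":1}]' 45 >/dev/null; python3 log.py -120
python3 -m pendant '[{"xyz":[0.0017,0,-0.0032],"roll":0,"jaw":1},{"xyz":[0.0032,0,-0.0065],"roll":0,"jaw":1},{"xyz":[0.0044,0,-0.0098],"roll":0,"jaw":1},{"xyz":[0.0055,0,-0.0133],"roll":0,"jaw":1},{"xyz":[0.0063,0,-0.0168],"roll":0,"jaw":1},{"xyz":[0.0069,0,-0.0203],"roll":0,"jaw":1},{"xyz":[0.0073,0,-0.0239],"roll":0,"jaw":1},{"xyz":[0.0074,0,-0.0275],"roll":0,"jaw":1}]' 45 >/dev/null; python3 log.py -90
python3 -m pendant '[{"xyz":[-0.0001,0,-0.0036],"roll":0,"jaw":1},{"xyz":[-0.0005,0,-0.0072],"roll":0,"jaw":1},{"xyz":[-0.0011,0,-0.0107],"roll":0,"jaw":1},{"xyz":[-0.0019,0,-0.0142],"roll":0,"jaw":1},{"xyz":[-0.0029,0,-0.0177],"roll":0,"jaw":1},{"xyz":[-0.0042,0,-0.0210],"roll":0,"jaw":1},{"xyz":[-0.0057,0,-0.0243],"roll":0,"jaw":1},{"xyz":[-0.0074,0,-0.0275],"roll":0,"jaw":1}]' 45 >/dev/null; python3 log.py -60
python3 -m pendant '[{"xyz":[-0.0019,0,-0.0031],"roll":0,"jaw":1},{"xyz":[-0.0040,0,-0.0060],"roll":0,"jaw":1},{"xyz":[-0.0063,0,-0.0088],"roll":0,"jaw":1},{"xyz":[-0.0087,0,-0.0114],"roll":0,"jaw":1},{"xyz":[-0.0114,0,-0.0139],"roll":0,"jaw":1},{"xyz":[-0.0141,0,-0.0161],"roll":0,"jaw":1},{"xyz":[-0.0171,0,-0.0182],"roll":0,"jaw":1},{"xyz":[-0.0201,0,-0.0201],"roll":0,"jaw":1}]' 45 >/dev/null; python3 log.py -30
python3 fit.py
```

```text
-360 [594.3, -31.9, 237.4, 1.8, -3.3, -6.1]
-330 [568.5, -32.0, 230.9, 7.3, -4.0, -2.6]
-300 [548.7, -32.0, 212.8, 2.7, -3.3, 5.7]
-270 [539.5, -32.1, 185.4, -1.5, -3.3, 9.0]
-240 [545.2, -32.0, 157.4, -5.5, -4.0, 9.5]
-210 [563.3, -32.0, 136.7, -8.1, -3.4, 9.9]
-180 [587.8, -32.0, 127.6, -12.3, -4.0, 5.1]
-150 [614.2, -31.9, 131.2, -8.6, -3.5, -10.5]
-120 [642.5, -31.8, 155.7, 0.2, -3.4, -9.5]
-90 [649.3, -31.8, 182.7, 0.3, -2.8, -6.0]
-60 [641.8, -31.8, 210.1, 1.9, -2.6, -2.9]
-30 [621.5, -31.9, 230.1, 2.5, -1.9, -1.5]
centre [594.28 182.28] res [-0.   0.1  0.1  0.1  0.1  0.   0.   0.   0.2  0.2  0.  -0.   0.1  0.
 -0.1 -0.1  0.   0.1  0.1 -0.2  0.   0.   0.  -0. ]
th [  57.7   88.6  119.3  152.4 -179.3 -150.7 -121.5  -92.7  -65.9  -33.3
   -5.5   25.     0.   -27.9  -56.2  -86.7 -116.8 -145.8 -173.2  158.7
  118.9   89.6   59.6   29.6]
push [ 11.8  10.4   7.4   3.8   2.7   2.3   3.3   6.4   8.4  10.8  12.6  12.7
  -1.8  -5.2  -6.2  -8.9 -10.9 -12.2 -12.8 -11.8  -8.2  -6.   -3.5  -2.9]
rad [  5.2   1.1  -0.4  -5.3 -10.   -8.2  -7.4  -9.1  -9.9  -8.4  -3.3  -2.
  -6.1  -5.7   1.    2.    0.6  -3.6  -3.6   6.6   4.8   0.2   0.2  -0.1]
fric,amp 7.693100888904785 5.201622900447165 res [-0.   0.9  0.6 -0.3 -0.  -0.3 -0.3  0.7  0.3 -0.   0.2 -0.2  1.  -1.
  0.2  0.3  0.6  0.5 -0.1 -0.2  0.4 -0.1  0.2 -0.4]
bottom theta 289.6821588032299
1 [7.82 4.99 1.85] 290.32693238183913
-1 [7.57 4.8  1.67] 289.1432284816518
```

```bash
python3 -m pendant '[{"xyz":[-0.0032,0,-0.0017],"roll":0,"jaw":1},{"xyz":[-0.0065,0,-0.0032],"roll":0,"jaw":1},{"xyz":[-0.0098,0,-0.0044],"roll":0,"jaw":1},{"xyz":[-0.0133,0,-0.0055],"roll":0,"jaw":1},{"xyz":[-0.0168,0,-0.0063],"roll":0,"jaw":1},{"xyz":[-0.0203,0,-0.0069],"roll":0,"jaw":1},{"xyz":[-0.0239,0,-0.0073],"roll":0,"jaw":1},{"xyz":[-0.0275,0,-0.0074],"roll":0,"jaw":1}]' 45 >/dev/null; python3 log.py -0
python3 -m pendant '[{"xyz":[-0.0036,0,0.0001],"roll":0,"jaw":1},{"xyz":[-0.0072,0,0.0005],"roll":0,"jaw":1},{"xyz":[-0.0107,0,0.0011],"roll":0,"jaw":1},{"xyz":[-0.0142,0,0.0019],"roll":0,"jaw":1},{"xyz":[-0.0177,0,0.0029],"roll":0,"jaw":1},{"xyz":[-0.0210,0,0.0042],"roll":0,"jaw":1},{"xyz":[-0.0243,0,0.0057],"roll":0,"jaw":1},{"xyz":[-0.0275,0,0.0074],"roll":0,"jaw":1}]' 45 >/dev/null; python3 log.py -330
python3 -m pendant '[{"xyz":[-0.0031,0,0.0019],"roll":0,"jaw":1},{"xyz":[-0.0060,0,0.0040],"roll":0,"jaw":1},{"xyz":[-0.0088,0,0.0063],"roll":0,"jaw":1},{"xyz":[-0.0114,0,0.0087],"roll":0,"jaw":1},{"xyz":[-0.0139,0,0.0114],"roll":0,"jaw":1},{"xyz":[-0.0161,0,0.0141],"roll":0,"jaw":1},{"xyz":[-0.0182,0,0.0171],"roll":0,"jaw":1},{"xyz":[-0.0201,0,0.0201],"roll":0,"jaw":1}]' 45 >/dev/null; python3 log.py -300
python3 fit.py; cp log.txt logfit.txt
python3 -m pendant '[{"xyz":[-0.0009,0,0.0017],"roll":0,"jaw":1},{"xyz":[-0.0017,0,0.0034],"roll":0,"jaw":1},{"xyz":[-0.0025,0,0.0052],"roll":0,"jaw":1},{"xyz":[-0.0034,0,0.0071],"roll":0,"jaw":1},{"xyz":[-0.0041,0,0.0090],"roll":0,"jaw":1},{"xyz":[-0.0041,0,0.0090],"roll":0,"jaw":1},{"xyz":[-0.0041,0,0.0090],"roll":0,"jaw":1},{"xyz":[-0.0041,0,0.0090],"roll":0,"jaw":1}]' 45
python3 - <<'E'
import numpy as np
from workcell import env
s=env.state();p=s['ee_pos'];print(p,s['force'],np.degrees(np.arctan2(p[0]-594.28,p[2]-182.28))%360)
E
```

```text
-0 [593.9, -31.9, 237.3, 3.0, -3.1, 0.4]
-330 [566.8, -32.0, 229.9, 2.9, -4.9, 1.7]
-300 [547.3, -32.0, 210.7, 3.2, -4.1, 6.3]
centre [594.29 182.28] res [-0.   0.1  0.1  0.1  0.1  0.   0.   0.   0.2  0.2  0.1 -0.   0.1  0.
 -0.1 -0.1  0.   0.1  0.1 -0.2 -0.   0.   0.  -0.  -0.  -0.  -0.1]
th [  57.7   88.6  119.3  152.4 -179.3 -150.7 -121.5  -92.7  -65.9  -33.3
   -5.5   25.     0.   -27.9  -56.2  -86.7 -116.8 -145.8 -173.2  158.7
  118.9   89.6   59.6   29.6   -0.4  -30.   -58.9]
push [ 11.8  10.4   7.4   3.8   2.7   2.3   3.3   6.4   8.4  10.8  12.6  12.7
  -1.8  -5.2  -6.2  -8.9 -10.9 -12.2 -12.8 -11.8  -8.2  -6.   -3.5  -2.9
  -3.   -3.3  -7.1]
rad [  5.2   1.1  -0.4  -5.3 -10.   -8.2  -7.4  -9.1  -9.9  -8.4  -3.3  -1.9
  -6.1  -5.7   1.    2.    0.6  -3.6  -3.6   6.6   4.8   0.2   0.2  -0.1
   0.3   0.    0.5]
fric,amp 7.683534654758982 5.224868696702125 res [-0.   0.9  0.6 -0.3 -0.  -0.2 -0.3  0.7  0.3 -0.1  0.2 -0.2  1.  -1.1
  0.2  0.3  0.6  0.5 -0.  -0.2  0.4 -0.1  0.2 -0.4 -0.3  1.  -0.5]
bottom theta 289.5081055881929
1 [7.82 4.99 1.85] 290.32935266023446
-1 [7.57 4.83 1.68] 289.12629257274205
time_s: 36.5
ee_pos: [542.9, -32.0, 201.7]
ee_rot: [180.0, -0.1, -0.0]
force: [2.1, -5.0, 6.0]
gripper_width: 21.4
[542.87941716 -32.03673454 201.65951093] [ 2.14908042 -4.98955205  6.01716442] 290.65789830099186
```

```bash
python3 -m pendant '[{"xyz":[-0.0002,0,0.0006],"roll":0,"jaw":1},{"xyz":[-0.0004,0,0.0011],"roll":0,"jaw":1},{"xyz":[-0.0005,0,0.0014],"roll":0,"jaw":1},{"xyz":[-0.0005,0,0.0014],"roll":0,"jaw":1},{"xyz":[-0.0003,0,0.0010],"roll":0,"jaw":1},{"xyz":[-0.0002,0,0.0007],"roll":0,"jaw":1},{"xyz":[-0.0002,0,0.0007],"roll":0,"jaw":1},{"xyz":[-0.0002,0,0.0007],"roll":0,"jaw":1}]' 45
cat > chk.py <<'E'
from h import *
s=env.state();p=s['ee_pos'];print(s['time_s'],p,s['force'],s['qvel'].round(2) if hasattr(s['qvel'],'round') else s['qvel'],np.degrees(np.arctan2(p[0]-594.28,p[2]-182.28))%360)
E
python3 chk.py
python3 -m pendant '[{"xyz":[0,0,0],"roll":0,"jaw":1},{"xyz":[0,0,0],"roll":0,"jaw":1},{"xyz":[0,0,0],"roll":0,"jaw":1},{"xyz":[0,0,0],"roll":0,"jaw":1},{"xyz":[0,0,0],"roll":0,"jaw":1},{"xyz":[0,0,0],"roll":0,"jaw":1},{"xyz":[0,0,0],"roll":0,"jaw":1},{"xyz":[0,0,0],"roll":0,"jaw":1}]' 45
python3 chk.py
python3 - <<'E'
from h import *
p,d=env.grab_frame("top");q,_=env.grab_frame("scene")
a=cv2.resize(p[100:300,20:440],(760,362),interpolation=cv2.INTER_CUBIC);b=cv2.resize(q[120:330,60:440],(440,243))
c=np.zeros((600,800,3),np.uint8);c[:362,:760]=a;c[362:600,:440]=b[:238]
t=cv2.resize(q[200:270,185:300],(350,213),interpolation=cv2.INTER_CUBIC);c[370:583,445:795]=t
cv2.imwrite("pics/end.png",cv2.convertScaleAbs(c,alpha=1.4))
E
```

```text
time_s: 37.5
ee_pos: [542.5, -32.0, 200.6]
ee_rot: [180.0, -0.1, -0.0]
force: [2.2, -4.4, 4.3]
gripper_width: 21.8
37.5 [542.4549187  -32.04899392 200.61829571] [ 2.23788262 -4.35615579  4.28117043] [-0.04  0.    0.1  -0.04  0.    0.02] 289.4863162731595
time_s: 38.5
ee_pos: [542.5, -32.0, 200.6]
ee_rot: [180.0, -0.1, -0.0]
force: [2.6, -4.1, 3.6]
gripper_width: 21.2
38.5 [542.4745602  -32.034378   200.62962299] [ 2.57893835 -4.11157447  3.55392146] [ 0.05 -0.05  0.    0.03  0.    0.06] 289.5042793408413
```

View pics/end.png

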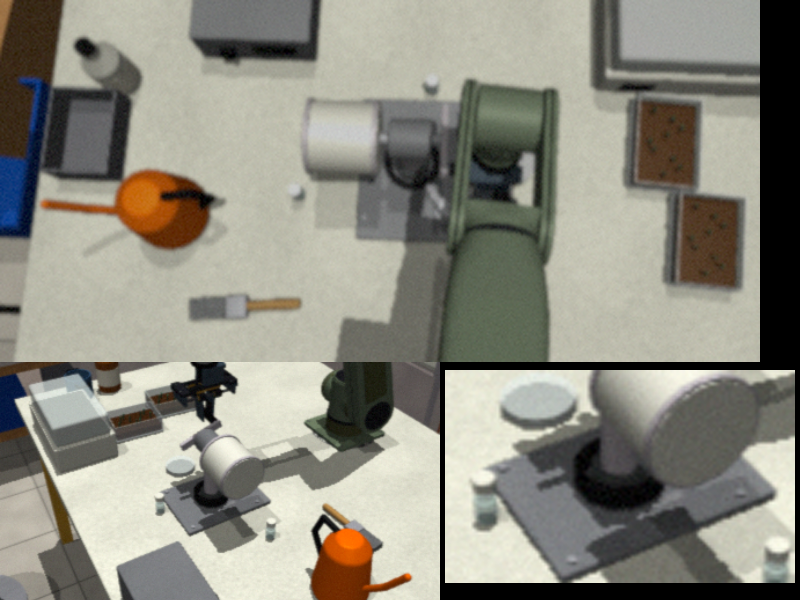

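```bash
python3 -c "
from workcell import env
env.job_done();s=env.state();print(s['time_s'],s['ee_pos'],s['gripper_width'])"
```

```text
the job is handed in; nothing more can be done
the job is handed in; nothing more can be done
```

The job is handed in: the ring is locked, and the arm is still gripping the crank with the rotor's heavy side down, by my force measurements. It took about 38.6 s of the 72 s allowed.

- **Lock ring:** I pinched the peg and swung it to the locked mark before touching the crank. A wrist picture afterwards put the arm at about 214.3°, and the middle of the two lugs at about 214.1°.
- **Finding the heavy side:** I turned the crank one full turn forward and about 1¼ back, taking 27 force readings. They gave bearing friction of about 0.42 N m and a weight pull of about 0.29 N m. The heavy side is straight down with the crank at 289.5°. The forward turn alone gave 290.3° and the backward one 289.1°. Individual readings scattered by up to about 1 N, so the angle is good to about 2°.
- **Final state:** The crank stood at 289.5° and moved only 0.02° over the last second. The grip reads 21 mm wide at 45 N, with about 6 N at the tool.
- **Other objects:** In the last top and scene pictures the trays, can, vials, petri dish and brush look where they started. I only compared them by eye. In that final top view the robot's wrist hides the outer end of the ring arm, so the lock check rests on the earlier wrist picture.

The hand-in call gave no verdict, and the state I asked for after it was refused, so I have no check from after hand-in.

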